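# Find the bayonet of the strain viewer's filter cell by feel and hold it home

### The arm

A 7-joint arm with a two-finger parallel gripper is mounted at the origin on a cart in front of the work surface, level with it; the furniture and walls round the work are solid. World frame = base frame: x ahead of the robot, y to its left, z up, the work surface at z = 0. Lengths are in m, angles in rad, forces in N, time in s.
With the tool pointing down it reaches from about 0.4 to 0.9 m from the base axis. Payload 5.5 kg.
Tool frame: the origin (TCP) lies at the very end of the fingers, on their centre line; the grasp point (between the pads) lies 19 mm behind it; x points along the fingers, y is the direction in which the jaws open and shut, and the axes are right-handed (so a half turn about x gives the same grasp; the last joint's range is limited). The gripper opens to 85 mm and grips with 20 to 120 N. Pads are 22 mm wide; open, the fingers measure 114 mm over their backs; the gripper's body (76 mm by 85 mm) begins 54 mm behind the grasp point. The pads swing forward as they close: fully open they stand 13 mm farther back than shut.
Start: joints at [-0.398, 0.501, -0.427, 1.55, 0.221, 1.138, -0.21], TCP at [0.513, 0.399, 0.231] pointing down, gripper open.
Joint ranges: [-2.88, 2.88], [-0.31, 2.03], [-1.54, 1.56], [0.2, 2.42], [-1.41, 4.55], [0.19, 2.02], [-2.57, 2.57]. Speed limits (rad/s): [2.57, 2.57, 3.14, 3.14, 3.14, 3.14, 3.14].

### API

Orientations are given as [roll, pitch, yaw] about the fixed x, y, z axes, in that order (R = Rz(yaw) Ry(pitch) Rx(roll)).
In Python, from plant import * gives the robot as it stands. The module is installed in compiled form; this text tells all that it offers.
- The arm moves only by the tool send_rows, never from a script. Its argument "rows" is a list of rows, each a list of 7 numbers: the shift along the tool's x, y, z in m, then the turn, a rotation vector about the tool's x, y, z in degrees, then the finger opening in m, from 0 to 0.0854. A call has 1 to 20 rows; each row is the pose to reach, as a shift and turn from the pose commanded when the call began, along the tool's axes at that moment; what a row does not reach only later rows make up. A row lasts 1/12 s, in which the tool goes at most 41.7 mm and 7.16 degrees, less where a joint would pass 70% of its speed; a pose out of reach is approached as far as the arm can. A call with a gripper value outside its range is refused whole. The fingers move at their own pace and stop on an object; "squeeze" is the grip in N (left out, the last holds). Time passes only in rows, so rows that repeat a pose let the fingers close. It gives the time, the measured TCP pose, the force and the opening at its end, in the units of the state.
- get_state(): the state, without advancing time (a new reading comes with each control period).
- read_camera(name): name is "scene" or "top" or "wrist"; returns a dict with "img" (420x560x3 uint8, red, green, blue), "fx", "fy", "cx", "cy" (pixels), "extrinsics" (4x4, takes a point from camera to world coordinates); the wrist camera has in their place "tool_from_camera" (4x4, takes a point from camera to tool coordinates, whose origin is the TCP and whose axes are the tool frame's). Camera axes: x right, y up, looking along -z (the intrinsics and any distortion apply to the point x, -y, -z); pixel columns grow to the right and rows downward; lengths in m; the calibration is good to about 2 mm. A picture is of the moment at which its call begins: read the wrist's pose just before it. There is no depth.
- job_done(): hands the job in, once; it reports no verdict.
The state is a dict: "time_s": time; "joints": joint angles; "joint_velocities": joint speeds; "tau": joint torques, N m; "tool_pos": TCP position; "ee_rot": TCP orientation; "force": force on the tool from outside, world axes, zero at the start; "torque": the same for the moment, N m; "grip_width": finger opening in m.
Only numpy, scipy, OpenCV 4.12 (cv2) and the standard library are available. Lean on these libraries where they do the work, as an engineer would, in place of code of your own. Each camera call takes 0.05 s, during which the arm holds its last target.

### The job

Put the knurled filter cell window up over the spigot on the strain viewer and turn it under light pressure until the keyways hidden in its bore drop over the spigot's three pins. Then push it fully home on the flange against the spring ring and finish while still holding it pushed down there: do not let go, I will put in the lock screw. Leave the other things on the bench where they are.

Things in the scene. Friction and masses are not known exactly. Their poses are not given: they have to be found in the camera images.
- cell: Filter cell: bare aluminium knurled collar, 53 mm in diameter (55 over the knurling), 32.5 mm tall, about 0.15 kg, closed on top by a flat window, open below. It stands on the metal tray (4 mm above the bench), window up. Origin: centre of its open lower edge; z up along its axis.
- cell_bore (a point): Centre of the cell's bore, 13 mm above its origin. Bore 37 mm across, 26 mm deep from below. Three keyways 120 degrees apart, 9 mm wide at the bore, run up its wall from the lower edge, invisible from outside. Their angle in the cell's frame is unknown and differs each time: find it by feel. They turn with the collar.
- viewer: Strain viewer: fixed grey lamp box, 92 x 80 mm (x, y), 44 mm tall, with a round aluminium flange 72 mm across and an upright spigot on top, on its z axis. Origin: centre of its underside on the bench; z up.
- spigot_top (a point): Top of the spigot, on its axis, 24 mm above the flange face. Spigot 34.6 mm in diameter, its top 6 mm tapered to 26 mm. Three level pins 5 mm thick stick out of it at 0, 120 and 240 degrees from the viewer's x axis, to 21.2 mm from the axis; their upper sides are 12.5 mm above the flange face.
- seat (a point): Centre of the flange face, on the spigot axis, 50 mm above the underside of the viewer. Cell origin 12.5 mm above it: cell rests on the pins, keyways not found. 4.5 mm above: keyways over the pins, cell on the unpressed spring ring (it can drop these 8 mm when the keyways are within about 0.1 rad of the pins). 0 mm: fully home.
- spring_ring (a joint): Downward travel of the dark steel spring ring, 45 mm across, round the spigot's foot: 0 as found, its top 4.5 mm above the flange; 0.0045 m pressed flush. It takes about 3 N to start and 9 N when flush and springs back when let go; the cell's weight alone does not press it.
- round_tin: Bystander, to be left where it is: round steel tin with a lid, 64 mm across, 35 mm tall. Origin: centre of its underside.
- tin_dish: Bystander, to be left where it is: shallow open tinned dish, 66 mm across, 28 mm tall. Origin: centre of its underside.
- brass_cup1: Bystander, to be left where it is: small brass cup, 38 mm across, 11 mm tall. Origin: centre of its underside.
- white_vial: Bystander, to be left where it is: white capped vial, 31 mm across, 45 mm tall. Origin: centre of its underside.
- bristle_puck: Bystander, to be left where it is: black puck with bristles on top, 62 mm across, 25 mm tall. Origin: centre of its underside.

How it is judged:
By the outcome, as a careful person would: the job done as asked, in the order asked, and still so for the second after the job is handed in, while the arm keeps its last pose, push and grip.
It also fails if it takes over 48 s, if anything falls off the work surface, if the arm or the gripper's body presses on something with over 40 N, if the wrist force passes 120 N, or if a joint passes its speed limit or range.

## Working session

There is one attempt and no reset: what is moved stays moved. The work goes in short steps, Python scripts to look and compute and a tool call to move; the robot and the scene stay as the last step left them, time stands still between calls to the robot, and variables do not carry over. Pictures are saved under pics/ and viewed, and the job is handed in when it is done.

Besides the shell and the picture viewer there is one more tool, called after "Emit:" in YAML: its name, and indented under it one key for each argument. send_rows: Moves the arm, as the interface text tells. Its arguments: {"type":"object","properties":{"rows":{"type":"array"},"squeeze":{"type":"number"}},"required":["rows"]}

```bash
mkdir -p pics; ls
python3 - <<'E'
from plant import *
import cv2,numpy as np
s=get_state();print({k:np.round(v,4).tolist() for k,v in s.items()})
for n in("scene","top","wrist"):
    c=read_camera(n);cv2.imwrite(f"pics/{n}0.png",c["img"][:,:,::-1])
    print(n,c["fx"],c["fy"],c["cx"],c["cy"],[k for k in c]);print(np.round(c.get("extrinsics",c.get("tool_from_camera")),4))
E
```

```text
pics
{'time_s': 0.0, 'joints': [-0.3978, 0.5018, -0.4268, 1.5514, 0.2208, 1.1383, -0.2103], 'joint_velocities': [-0.0001, -0.0003, -0.0018, -0.0008, -0.0003, 0.0005, 0.0009], 'tau': [0.0009, -56.951, -5.8153, -28.0927, 0.0107, 0.012, 0.0], 'tool_pos': [0.5126, 0.3986, 0.2303], 'ee_rot': [-1.5897, 1.5688, -2.4994], 'force': [-0.1946, 0.0166, -0.9345], 'torque': [-0.0035, 0.0063, 0.0625], 'grip_width': 0.0856}
scene 516.2834824965402 516.2834824965402 276.07806454025155 207.57877866834932 ['img', 'fx', 'fy', 'cx', 'cy', 'extrinsics']
[[-0.5435 -0.6337  0.5504  1.0581]
 [ 0.8394 -0.4124  0.354   0.0854]
 [ 0.0027  0.6544  0.7561  0.8294]
 [ 0.      0.      0.      1.    ]]
top 441.90103996914195 441.90103996914195 273.9310188302167 208.34609339463736 ['img', 'fx', 'fy', 'cx', 'cy', 'extrinsics']
[[-0.0106  0.9873 -0.1587  0.3797]
 [-0.9997 -0.0137 -0.0187 -0.2853]
 [-0.0206  0.1584  0.9872  0.9283]
 [ 0.      0.      0.      1.    ]]
wrist 313.80336823656063 313.80336823656063 272.7660670910312 204.71300741011032 ['img', 'fx', 'fy', 'cx', 'cy', 'tool_from_camera']
[[-1.400e-03  3.264e-01 -9.452e-01 -1.426e-01]
 [ 1.000e+00  4.000e-04 -1.300e-03 -6.000e-04]
 [-1.000e-04 -9.452e-01 -3.264e-01 -8.340e-02]
 [ 0.000e+00  0.000e+00  0.000e+00  1.000e+00]]
```

View pics/scene0.png

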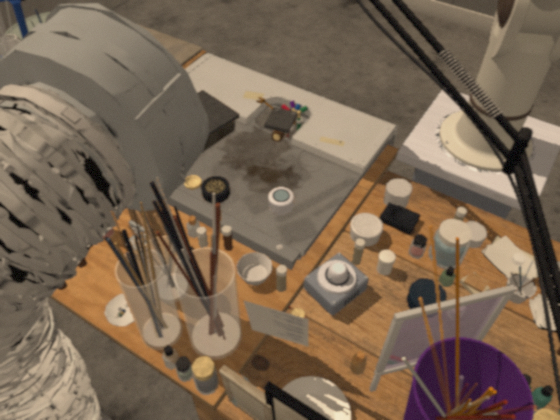

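View pics/top0.png

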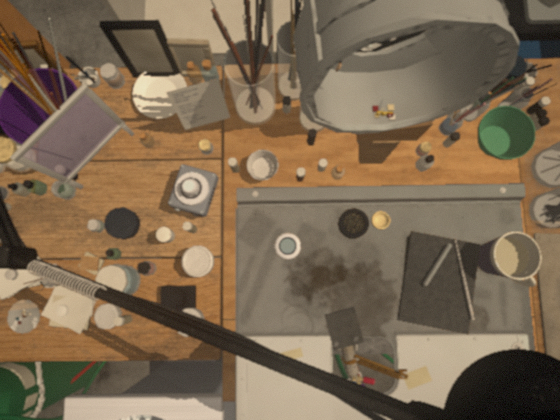

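View pics/wrist0.png

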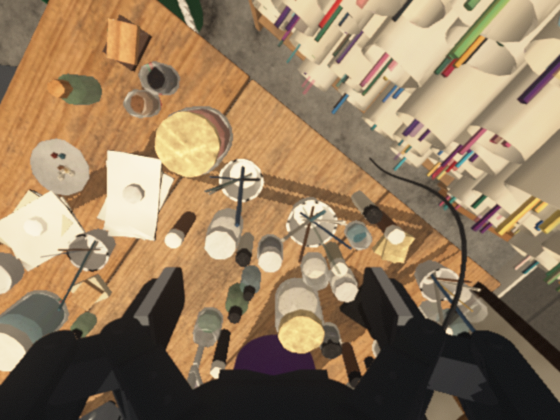

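The top view shows the cell at about (288,245) on the tray and the viewer at about (192,188). In the scene view they are at (281,196) and (337,275). I'll zoom in on both.

```bash
cat > h.py <<'E'
import numpy as np,cv2
def ray(c,u,v):
    E=np.array(c["extrinsics"]);d=np.array([(u-c["cx"])/c["fx"],-(v-c["cy"])/c["fy"],-1.]);return E[:3,3],E[:3,:3]@d
def onz(c,u,v,z):
    o,d=ray(c,u,v);return o+d*(z-o[2])/d[2]
def tri(*rs):
    A=np.zeros((3,3));b=np.zeros(3)
    for o,d in rs:
        d=d/np.linalg.norm(d);P=np.eye(3)-np.outer(d,d);A+=P;b+=P@o
    p=np.linalg.solve(A,b);return p,[np.linalg.norm(np.cross(p-o,d/np.linalg.norm(d))) for o,d in rs]
E
python3 - <<'E'
from plant import *
from h import *
for n,cs in(("top",((288,245),(192,188))),("scene",((281,196),(337,280)))):
    c=read_camera(n);im=c["img"][:,:,::-1];o=[]
    for (u,v) in cs:
        o.append(cv2.resize(im[v-35:v+35,u-35:u+35],(390,390),interpolation=cv2.INTER_CUBIC))
    cv2.imwrite(f"pics/{n}z.png",np.hstack(o))
E
```

```text
(no output)
```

View pics/topz.png

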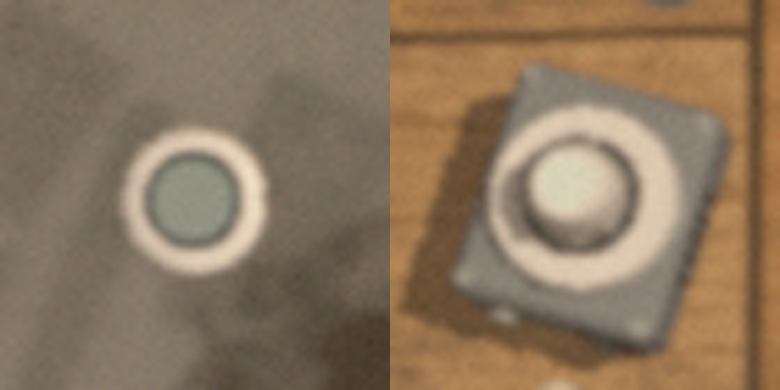

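View pics/scenez.png

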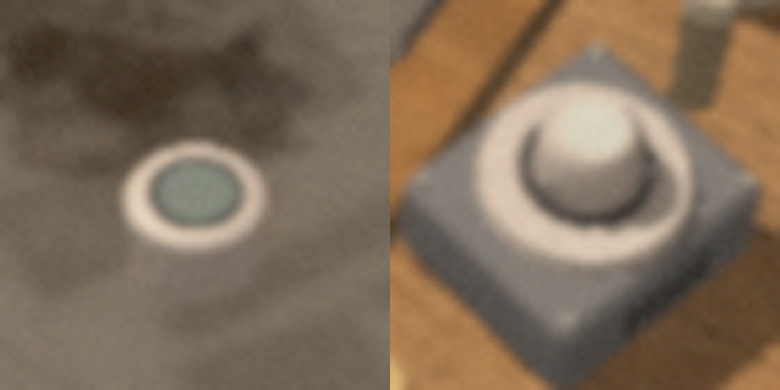

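The cell's bright ring with its green window, and the bright flange with the spigot, both segment well. Next I fit ellipses and triangulate.

Run:
```python
from plant import *
from h import *
R={}
for n,cs in(("top",((288,245),(192,188))),("scene",((281,196),(337,275)))):
    c=read_camera(n);im=c["img"][:,:,::-1]
    for name,(u,v) in zip(("cell","flange"),cs):
        p=cv2.resize(im[v-35:v+35,u-35:u+35],(700,700),interpolation=cv2.INTER_CUBIC)
        hsv=cv2.cvtColor(p,cv2.COLOR_BGR2HSV)
        m=((hsv[...,2]>165)&(hsv[...,1]<90)).astype(np.uint8)*255
        ct=max(cv2.findContours(m,0,cv2.CHAIN_APPROX_NONE)[0],key=cv2.contourArea)
        ct=cv2.convexHull(ct)
        e=cv2.fitEllipse(ct);uv=(u-35+e[0][0]/10-.45,v-35+e[0][1]/10-.45)
        z=.0365 if name=="cell" else .05
        pts=np.array([onz(c,u-35+q[0][0]/10-.45,v-35+q[0][1]/10-.45,z) for q in ct])
        (cx,cy),r=cv2.minEnclosingCircle((pts[:,:2]*1000).astype(np.float32))
        cen=onz(c,*uv,z)
        print(n,name,np.round(uv,2),np.round(e[1],1),"centre",cen.round(4),"minEnc",round(cx,1),round(cy,1),"d",round(2*r,1))
        R[n,name]=ray(c,*uv)
        if name=="flange":
            print("z range",[onz(c,*uv,z).round(4).tolist() for z in(.044,.05)])
for k in("cell","flange"): print(k,[np.round(x,4) for x in tri(R["top",k],R["scene",k])])
# box yaw
for n,(u,v) in(("top",(192,188)),("scene",(337,275))):
    c=read_camera(n)
    # corners read by eye in zoom
    q={"top":[(535,65),(725,125),(655,350),(460,280)],"scene":[(597,47),(757,187),(565,325),(408,190)]}[n]
    v0=188 if n=="top" else 280
    for a,b in q: print(n,onz(c,u-35+(a-390)/5.571-.4,v0-35+b/5.571-.4,.044).round(4))
```

```text
top cell [287.7  245.48] [258.8 263.4] centre [ 0.4468 -0.2954  0.0365] minEnc 447.0 -295.3 d 53.3
top flange [191.66 187.97] [333.3 346.4] centre [ 0.5652 -0.1016  0.05  ] minEnc 565.5 -101.9 d 71.5
z range [[0.5664, -0.1003, 0.044], [0.5652, -0.1016, 0.05]]
scene cell [280.27 196.  ] [187.4 252.7] centre [ 0.4496 -0.2957  0.0365] minEnc 449.3 -296.1 d 53.7
scene flange [335.99 275.68] [327.5 391.6] centre [ 0.5677 -0.1017  0.05  ] minEnc 567.0 -102.2 d 71.7
z range [[0.5639, -0.1031, 0.044], [0.5677, -0.1017, 0.05]]
cell [array([ 0.4474, -0.2961,  0.0341]), array([0.0008, 0.0008])]
flange [array([ 0.5659, -0.1017,  0.0477]), array([0.0006, 0.0006])]
top [ 0.6168 -0.0806  0.044 ]
top [ 0.5928 -0.1516  0.044 ]
top [ 0.5092 -0.1269  0.044 ]
top [ 0.5361 -0.0548  0.044 ]
scene [ 0.5168 -0.1229  0.044 ]
scene [ 0.5377 -0.053   0.044 ]
scene [ 0.6162 -0.0805  0.044 ]
scene [ 0.6002 -0.147   0.044 ]
```

Run:
```python
from plant import *
from h import *
from scipy.spatial.transform import Rotation as Ro
s=get_state();R=Ro.from_euler("xyz",s["ee_rot"]).as_matrix();print(R.round(3))
C={n:read_camera(n) for n in("scene","top")}
def proj(n,p):
    c=C[n];E=np.array(c["extrinsics"]);q=E[:3,:3].T@(np.array(p)-E[:3,3]);return round(c["cx"]+c["fx"]*q[0]/-q[2]),round(c["cy"]-c["fy"]*q[1]/-q[2]),round(-q[2],2)
for p in((0,0,0),(0,0,.3),(.51,.4,.23),(.73,.23,0),(.448,-.296,.2),(.566,-.102,.2)): print(p,proj("scene",p),proj("top",p))
print("knuckle",tri(ray(C["scene"],518,145),ray(C["top"],12,252)))
```

```text
[[-0.     0.789  0.614]
 [-0.     0.614 -0.789]
 [-1.    -0.    -0.   ]]
(0, 0, 0) (485, 140, np.float64(1.24)) (139, 478, np.float64(0.86))
(0, 0, 0.3) (532, 24, np.float64(1.01)) (64, 582, np.float64(0.57))
(0.51, 0.4, 0.23) (726, 348, np.float64(0.64)) (-137, 203, np.float64(0.72))
(0.73, 0.23, 0) (479, 477, np.float64(0.76)) (49, 122, np.float64(0.98))
(0.448, -0.296, 0.2) (281, 136, np.float64(0.95)) (289, 237, np.float64(0.73))
(0.566, -0.102, 0.2) (345, 222, np.float64(0.81)) (174, 170, np.float64(0.75))
knuckle (array([0.41972447, 0.07791178, 0.3405226 ]), [np.float64(0.0002285087953517124), np.float64(0.00022850879535166586)])
```

Run:
```python
from plant import *
from h import *
o=[]
C={n:read_camera(n) for n in("scene","top")}
a=C["scene"]["img"][0:200,340:560,::-1];b=C["top"]["img"][200:400,0:220,::-1]
cv2.imwrite("pics/lamp.png",np.hstack([cv2.resize(x,(396,360),interpolation=cv2.INTER_CUBIC) for x in(a,b)]))
```

```text
(no output)
```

View pics/lamp.png

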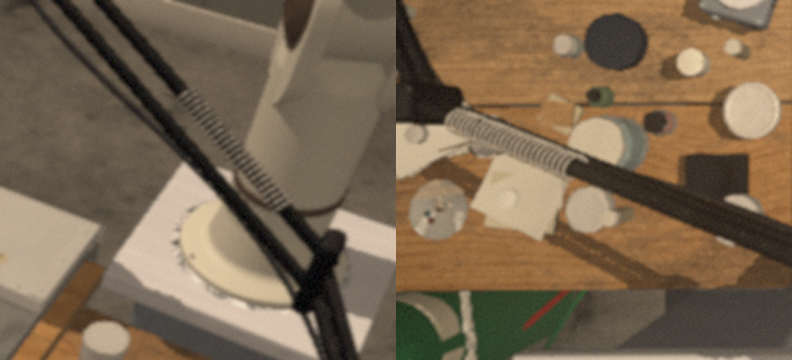

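Run:
```python
from plant import *
from h import *
C={n:read_camera(n) for n in("scene","top")}
S,T=C["scene"],C["top"]
for a,b in(((495.6,113.9),(32.8,266.7)),((442.8,53.9),(97.8,290.5)),((518,150),(14,257))): print([x.round(4) if hasattr(x,'round') else x for x in tri(ray(S,*a),ray(T,*b))])
# line-plane: rod points in top x px 200..440 , plane containing scene ray line
o,d1=ray(S,442.8,53.9);_,d2=ray(S,397,0);n=np.cross(d1,d2)
for uv in((200,325),(300,362),(440,408)):
    p,d=ray(T,*uv);t=n@(o-p)/(n@d);print(uv,(p+t*d).round(3))
o,d1=ray(S,525,170);_,d2=ray(S,556,400);n=np.cross(d1,d2)
for uv in((12,252),(0,215)):
    p,d=ray(T,*uv);t=n@(o-p)/(n@d);print(uv,(p+t*d).round(3))
```

```text
[array([0.3995, 0.0339, 0.3631]), [np.float64(0.0015668101678823288), np.float64(0.0015668101678824084)]]
[array([ 0.3692, -0.069 ,  0.4075]), [np.float64(0.0004915917637504975), np.float64(0.0004915917637504512)]]
[array([0.4139, 0.0813, 0.3285]), [np.float64(0.0009105585748528695), np.float64(0.0009105585748528743)]]
(200, 325) [ 0.335 -0.201  0.473]
(300, 362) [ 0.307 -0.299  0.519]
(440, 408) [ 0.282 -0.402  0.572]
(12, 252) [0.423 0.105 0.297]
(0, 215) [0.474 0.115 0.315]
```

A desk-lamp arm crosses the workspace, with its knuckle at about (0.42, 0.08, 0.34). I'll pass above it and watch the forces.

Emit:
send_rows:
  rows:
    - [-0.03,0,0,0,0,0,0.0854]
    - [-0.065,0,0,0,0,0,0.0854]
    - [-0.1,0,0,0,0,0,0.0854]
    - [-0.135,0,0,0,0,0,0.0854]
    - [-0.17,0,0,0,0,0,0.0854]
    - [-0.2,0,0,0,0,0,0.0854]
    - [-0.2,-0.012,0.025,4,0,0,0.0854]
    - [-0.2,-0.024,0.05,8,0,0,0.0854]
    - [-0.2,-0.036,0.075,12,0,0,0.0854]
    - [-0.2,-0.048,0.1,16,0,0,0.0854]
    - [-0.2,-0.06,0.125,20,0,0,0.0854]
    - [-0.2,-0.072,0.15,24,0,0,0.0854]
    - [-0.2,-0.084,0.18,28,0,0,0.0854]
    - [-0.2,-0.096,0.205,32,0,0,0.0854]
    - [-0.2,-0.108,0.23,36,0,0,0.0854]
  squeeze: 30

```text
time_s: 2.0
tool_pos: [0.5692, 0.1495, 0.4315]
ee_rot: [1.403, 1.57, -0.139]
force: [-0.3, 0.4, 0.5]
grip_width: 0.0853
```

```bash
cat > st.py <<'E'
from plant import *
from h import *
import sys
from scipy.spatial.transform import Rotation as Ro
s=get_state();R=Ro.from_euler("xyz",s["ee_rot"]).as_matrix();print(R.round(3).tolist())
for k in("time_s","joints","tool_pos","force","torque","grip_width"): print(k,np.round(s[k],4))
if len(sys.argv)>3:
    d=np.array([float(x) for x in sys.argv[1:4]])-s["tool_pos"];print("toolshift",(R.T@d).round(4))
E
cat > pic.py <<'E'
from plant import *
import cv2,sys
for n in sys.argv[2:]: cv2.imwrite(f"pics/{n}{sys.argv[1]}.png",read_camera(n)["img"][:,:,::-1])
E
python3 st.py; python3 pic.py 1 scene
```

```text
[[0.0, 1.0, 0.029], [-0.0, 0.029, -1.0], [-1.0, 0.0, 0.0]]
time_s 2.0
joints [-0.1039  0.2492 -0.2521  1.4256  0.062   1.4742 -0.3257]
tool_pos [0.5692 0.1495 0.4315]
force [-0.277   0.4476  0.5111]
torque [-0.0468 -0.0052  0.0355]
grip_width 0.0853
```

View pics/scene1.png

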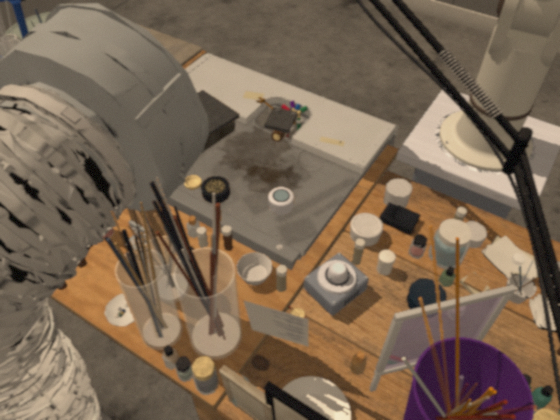

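Emit:
send_rows:
  rows:
    - [0,0,0.025,2,0,0,0.0854]
    - [0,0,0.05,4,0,0,0.0854]
    - [0,0,0.08,6,0,0,0.0854]
    - [0,0,0.11,8,0,0,0.0854]
    - [0,0,0.14,10,0,0,0.0854]
    - [0,0,0.17,12,0,0,0.0854]
    - [0,0,0.2,14,0,0,0.0854]
    - [0,0,0.23,16,0,0,0.0854]
    - [0,-0.01,0.26,18,0,0,0.0854]
    - [0,-0.02,0.29,20,0,0,0.0854]
    - [0.01,-0.03,0.32,22,0,0,0.0854]
    - [0.02,-0.04,0.34,24,0,0,0.0854]
    - [0.03,-0.05,0.36,26,0,0,0.0854]
    - [0.04,-0.06,0.38,28,0,0,0.0854]
    - [0.05,-0.07,0.4,30,0,0,0.0854]
    - [0.06,-0.08,0.41,32,0,0,0.0854]
    - [0.07,-0.09,0.42,33,0,0,0.0854]
    - [0.08,-0.1,0.43,33,0,0,0.0854]

```text
time_s: 3.55
tool_pos: [0.4823, -0.2823, 0.35]
ee_rot: [-1.962, 1.57, 2.206]
force: [-0.1, 0.2, -0.2]
grip_width: 0.0855
```

```bash
python3 st.py .448 -.296 .15; python3 pic.py 2 scene wrist top
```

```text
[[-0.0, 0.856, -0.518], [0.001, -0.518, -0.856], [-1.0, -0.001, -0.0]]
time_s 3.55
joints [ 0.4119  0.2113  0.0831  1.6444 -0.0185  1.2873 -0.0459]
tool_pos [ 0.4823 -0.2823  0.35  ]
force [-0.0563  0.2146 -0.2356]
torque [0.0091 0.0209 0.0288]
grip_width 0.0855
toolshift [ 0.2    -0.0221  0.0295]
```

View pics/scene2.png

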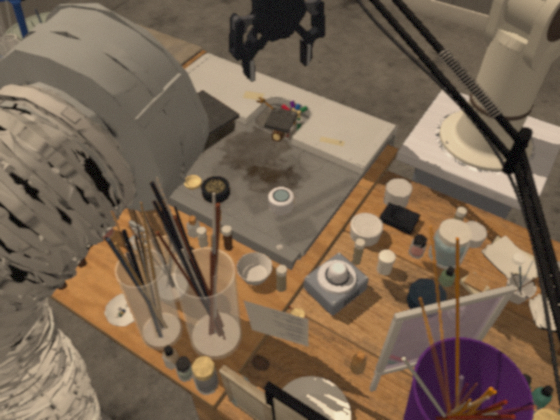

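View pics/wrist2.png

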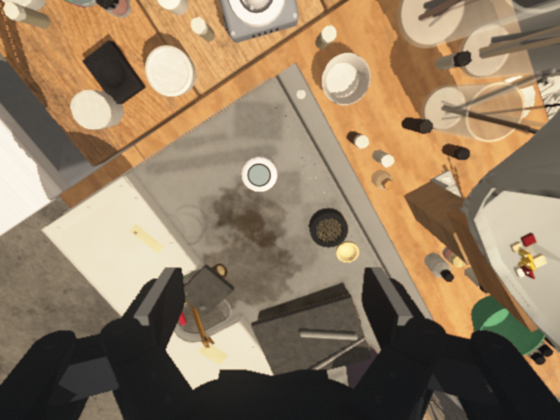

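View pics/top2.png

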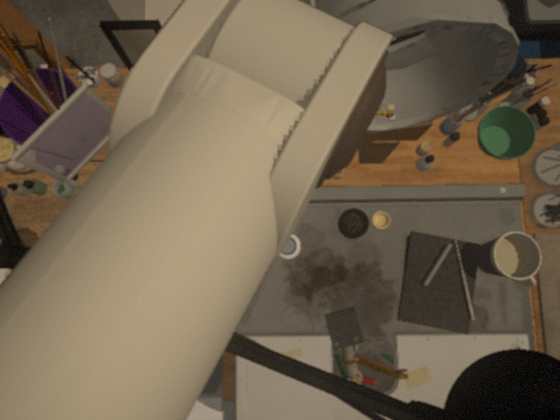

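The wrist camera shows the cell ring at (259,175), and the arm is above the lamp rod. I'll measure the cell from here.

```bash
cat > wm.py <<'E'
from plant import *
from h import *
import sys
from scipy.spatial.transform import Rotation as Ro
u,v,z,hw=[float(x) for x in sys.argv[1:5]];u=int(u);v=int(v);hw=int(hw)
s=get_state();c=read_camera("wrist")
T=np.eye(4);T[:3,:3]=Ro.from_euler("xyz",s["ee_rot"]).as_matrix();T[:3,3]=s["tool_pos"];c["extrinsics"]=T@np.array(c["tool_from_camera"])
p=cv2.resize(c["img"][max(v-hw,0):v+hw,u-hw:u+hw,::-1],None,fx=8,fy=8,interpolation=cv2.INTER_CUBIC)
hsv=cv2.cvtColor(p,cv2.COLOR_BGR2HSV);m=((hsv[...,2]>165)&(hsv[...,1]<90)).astype(np.uint8)*255
ct=cv2.convexHull(max(cv2.findContours(m,0,2)[0],key=cv2.contourArea))
f=lambda a,b:onz(c,u-hw+a/8-.44,max(v-hw,0)+b/8-.44,z)
P=np.array([f(*q[0]) for q in ct]);(x,y),r=cv2.minEnclosingCircle((P[:,:2]*1000).astype(np.float32))
e=cv2.fitEllipse(ct);print("ell centre px",u-hw+e[0][0]/8,max(v-hw,0)+e[0][1]/8,f(*e[0]).round(4),"enc",round(x,1),round(y,1),"d",round(2*r,1),"t",s["time_s"])
E
python3 wm.py 259 175 .0365 30; python3 st.py .448 -.296 .15
```

```text
ell centre px 261.34271240234375 168.890474319458 [ 0.4584 -0.2876  0.0365] enc 458.2 -279.7 d 105.6 t 3.7
[[0.0, 0.856, -0.517], [0.001, -0.517, -0.856], [-1.0, -0.0, -0.001]]
time_s 3.75
joints [ 0.4108  0.2112  0.0819  1.642  -0.0186  1.2894 -0.0472]
tool_pos [ 0.4833 -0.2813  0.3511]
force [0.6889 1.0003 0.2598]
torque [ 0.074  -0.0499  0.0162]
grip_width 0.0853
toolshift [ 0.2011 -0.0226  0.031 ]
```

Emit:
send_rows:
  rows:
    - [0.015,-0.005,0.006,0,0,0,0.0854]
    - [0.035,-0.01,0.012,0,0,0,0.0854]
    - [0.055,-0.015,0.02,0,0,0,0.0854]
    - [0.075,-0.022,0.03,0,0,0,0.0854]
    - [0.1,-0.022,0.03,0,0,0,0.0854]
    - [0.125,-0.022,0.03,0,0,0,0.0854]
    - [0.15,-0.022,0.03,0,0,0,0.0854]
    - [0.175,-0.022,0.03,0,0,0,0.0854]
    - [0.2,-0.022,0.03,0,0,0,0.0854]
    - [0.2,-0.022,0.03,0,0,0,0.0854]

```text
time_s: 4.58
tool_pos: [0.4476, -0.2931, 0.1474]
ee_rot: [-1.695, 1.564, 2.477]
force: [-0.6, 0.6, -0.5]
grip_width: 0.0855
```

```bash
python3 st.py .448 -.296 .08; python3 pic.py 3 scene wrist
```

```text
[[-0.005, 0.857, -0.515], [0.004, -0.515, -0.857], [-1.0, -0.007, -0.001]]
time_s 4.5833
joints [ 0.459   0.3718  0.0865  1.9239 -0.0428  0.8546  0.0272]
tool_pos [ 0.4476 -0.2931  0.1474]
force [-0.5788  0.6418 -0.4833]
torque [0.0496 0.0615 0.0215]
grip_width 0.0855
toolshift [0.0673 0.0023 0.0024]
```

View pics/wrist3.png

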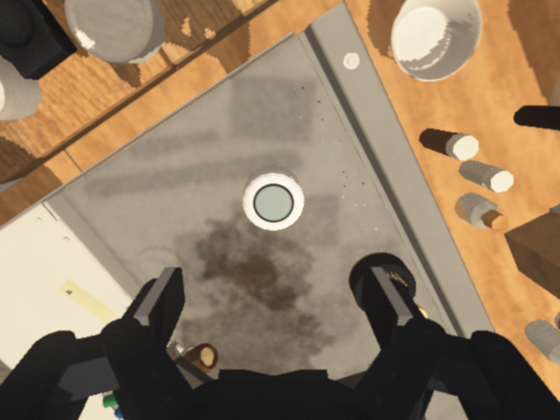

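View pics/scene3.png

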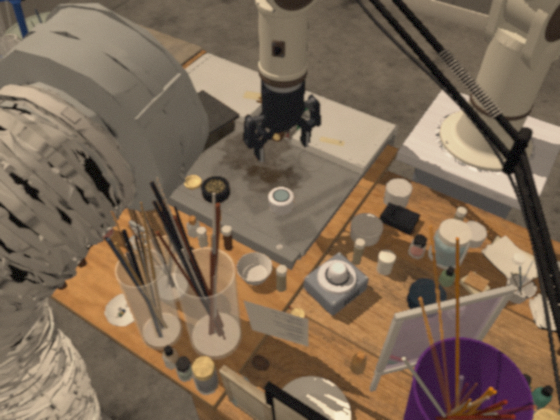

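The wrist view shows the cell ring at (273,202). The bristle puck, at (382,280), is far enough from the fingers.

```bash
sed -i 's/>165)&(hsv\[...,1\]<90)/>int(sys.argv[5]))\&(hsv[...,1]<90)/' wm.py; for t in 190 215; do python3 wm.py 273 202 .0365 40 $t; done; python3 st.py .448 -.296 .08
```

```text
ell centre px 271.3904914855957 200.50149154663086 [ 0.4483 -0.2954  0.0365] enc 448.0 -295.8 d 53.9 t 4.6833
ell centre px 269.6676902770996 199.9273452758789 [ 0.4481 -0.2954  0.0365] enc 447.6 -296.2 d 52.9 t 4.7333
[[0.003, 0.857, -0.516], [-0.001, -0.516, -0.857], [-1.0, 0.003, -0.0]]
time_s 4.7833
joints [ 0.4596  0.3649  0.0882  1.9179 -0.0421  0.8574  0.0273]
tool_pos [ 0.4507 -0.2964  0.1532]
force [0.1189 0.64   0.1417]
torque [0.0708 0.0027 0.0269]
grip_width 0.0852
toolshift [ 0.0732 -0.0027  0.0011]
```

Emit:
send_rows:
  rows:
    - [0.02,-0.001,0.0,0,0,0,0.0854]
    - [0.045,-0.002,0.0,0,0,0,0.0854]
    - [0.07,-0.002,0.0,0,0,0,0.0854]
    - [0.09,-0.002,0.0,0,0,0,0.0854]
    - [0.105,-0.002,0.0,0,0,0,0.0854]
    - [0.115,-0.002,0.0,0,0,0,0.0854]
    - [0.115,-0.002,0.0,0,0,0,0.0854]
    - [0.115,-0.002,0.0,0,0,0,0.0854]
    - [0.115,-0.002,0.0,0,0,0,0.0854]

```text
time_s: 5.53
tool_pos: [0.4484, -0.2958, 0.0378]
ee_rot: [1.619, 1.568, -0.495]
force: [0.0, 0.3, 0.1]
grip_width: 0.0854
```

```bash
python3 st.py .448 -.2956 .009; python3 pic.py 4 wrist scene
```

```text
[[0.002, 0.856, -0.517], [-0.001, -0.517, -0.856], [-1.0, 0.003, -0.0]]
time_s 5.5333
joints [ 0.4755  0.5437  0.0715  1.9787 -0.064   0.6186  0.0456]
tool_pos [ 0.4484 -0.2958  0.0378]
force [0.0215 0.2933 0.1289]
torque [0.014  0.0163 0.0014]
grip_width 0.0854
toolshift [ 0.0288 -0.0005  0.    ]
```

View pics/wrist4.png

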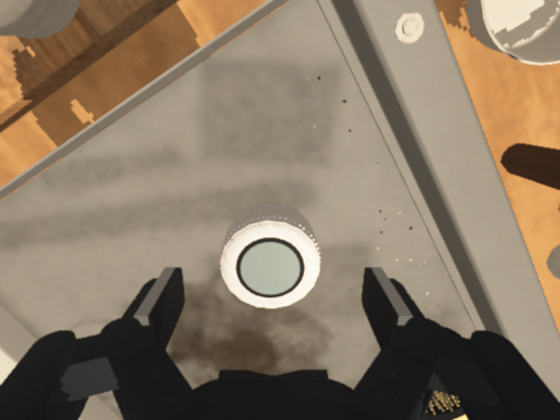

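The cell is centred between the fingers, at about column 270. I'll go down and grip.

Emit:
send_rows:
  rows:
    - [0.01,0,0,0,0,0,0.0854]
    - [0.02,0,0,0,0,0,0.0854]
    - [0.029,0,0,0,0,0,0.0854]
    - [0.029,0,0,0,0,0,0.0854]
    - [0.029,0,0,0,0,0,0.0854]
    - [0.029,0,0,0,0,0,0.04]
    - [0.029,0,0,0,0,0,0.04]
    - [0.029,0,0,0,0,0,0.04]
    - [0.029,0,0,0,0,0,0.04]
    - [0.029,0,0,0,0,0,0.04]
    - [0.029,0,0,0,0,0,0.04]
    - [0.029,0,0,0,0,0,0.04]
  squeeze: 60

```text
time_s: 6.63
tool_pos: [0.4473, -0.2952, 0.0081]
ee_rot: [1.792, 1.57, -0.322]
force: [-1.9, 1.6, 5.4]
grip_width: 0.0516
```

```bash
python3 st.py .5662 -.102 .12; python3 pic.py 5 wrist
```

```text
[[0.0, 0.856, -0.517], [-0.0, -0.517, -0.856], [-1.0, 0.001, -0.0]]
time_s 6.6333
joints [ 0.4805  0.5964  0.0656  1.9845 -0.0693  0.5623  0.05  ]
tool_pos [ 0.4473 -0.2952  0.0081]
force [-1.8559  1.5933  5.4268]
torque [ 0.2916  0.4183 -0.0631]
grip_width 0.0516
toolshift [-0.1119  0.0019 -0.2269]
```

View pics/wrist5.png

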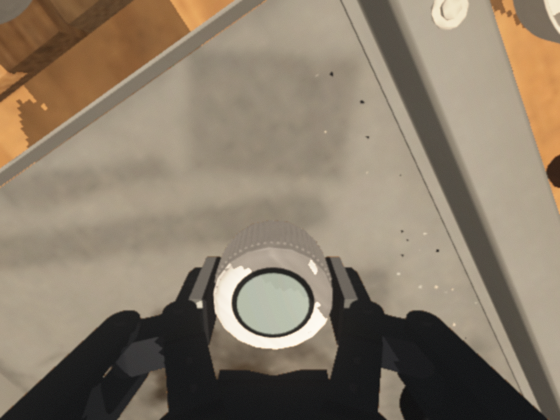

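Emit:
send_rows:
  rows:
    - [-0.01,0,0,0,0,0,0.04]
    - [-0.03,0,0,0,0,0,0.04]
    - [-0.06,0,0,0,0,0,0.04]
    - [-0.09,0,0,0,0,0,0.04]
    - [-0.115,0,-0.01,0,0,0,0.04]
    - [-0.125,0.0,-0.03,0,0,0,0.04]
    - [-0.125,0.0,-0.06,0,0,0,0.04]
    - [-0.125,0.001,-0.09,0,0,0,0.04]
    - [-0.125,0.001,-0.12,0,0,0,0.04]
    - [-0.125,0.002,-0.15,0,0,0,0.04]
    - [-0.125,0.002,-0.18,0,0,0,0.04]
    - [-0.125,0.002,-0.2,0,0,0,0.04]
    - [-0.125,0.002,-0.215,0,0,0,0.04]
    - [-0.125,0.002,-0.225,0,0,0,0.04]
    - [-0.125,0.002,-0.227,0,0,0,0.04]
    - [-0.125,0.002,-0.227,0,0,0,0.04]

```text
time_s: 8.02
tool_pos: [0.566, -0.1016, 0.1324]
ee_rot: [-0.348, 1.571, -2.461]
force: [0.0, -0.3, -2.0]
grip_width: 0.0513
```

```bash
python3 st.py .5662 -.102 .09; python3 pic.py 6 wrist scene
```

```text
[[-0.0, 0.857, -0.516], [-0.0, -0.516, -0.857], [-1.0, -0.0, 0.0]]
time_s 8.0167
joints [ 0.109   0.4508  0.0275  1.8399 -0.0157  0.8513 -0.3981]
tool_pos [ 0.566  -0.1016  0.1324]
force [ 0.022  -0.3228 -1.9771]
torque [-0.0533 -0.0111  0.0237]
grip_width 0.0513
toolshift [0.0424 0.0003 0.0002]
```

View pics/wrist6.png

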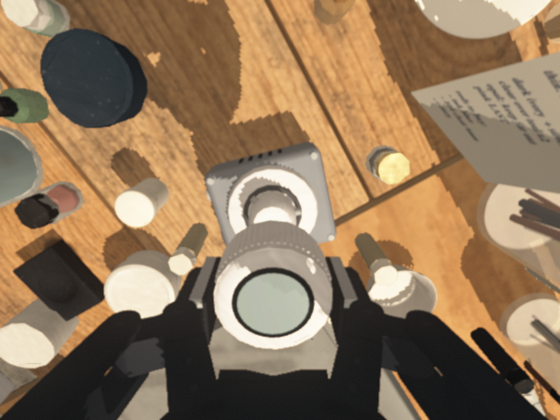

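View pics/scene6.png

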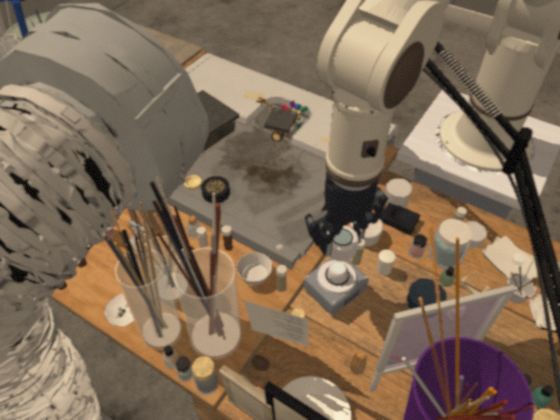

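The wrist view shows the flange ring at about (273,205), partly hidden by the held cell, whose window sits level and centred at (273,302). I'll check the spigot axis from the flange's visible arc.

Run:
```python
from plant import *
from h import *
from scipy.spatial.transform import Rotation as Ro
from scipy.optimize import least_squares
s=get_state();c=read_camera("wrist")
T=np.eye(4);T[:3,:3]=Ro.from_euler("xyz",s["ee_rot"]).as_matrix();T[:3,3]=s["tool_pos"];c["extrinsics"]=T@np.array(c["tool_from_camera"])
p=c["img"][:,:,::-1];hsv=cv2.cvtColor(p,cv2.COLOR_BGR2HSV)
for th in(170,185,200):
    m=((hsv[...,2]>th)&(hsv[...,1]<90)).astype(np.uint8);P=[]
    L=cv2.connectedComponents(m)[1]
    lab=L[205,238] or L[205,235]; m=L==lab
    for r in range(175,216):
        k=np.where(m[r,205:340])[0]+205
        if len(k): P+=[(k[0]-.5,r),(k[-1]+.5,r)]
    for col in range(250,297):
        k=np.where(m[150:215,col])[0]+150
        if len(k):P.append((col,k[0]-.5))
    W=np.array([onz(c,u,v,.05)[:2] for u,v in P])
    f=least_squares(lambda q:np.hypot(*(W-q[:2]).T)-q[2],[.566,-.102,.036],loss="soft_l1",f_scale=5e-4)
    g=least_squares(lambda q:np.hypot(*(W-q).T)-.036,[.566,-.102],loss="soft_l1",f_scale=5e-4)
    print(th,lab,f.x.round(4),g.x.round(4),np.abs(f.fun).mean().round(4))
# cell window as check of camera: centre at z= TCP-.0041+.0325
q=np.array(onz(c,273,302,s["tool_pos"][2]-.0041+.0325));print("cell window",q.round(4),"tcp",np.round(s["tool_pos"],4))
```

```text
170 13 [ 0.5639 -0.1064  0.0443] [ 0.5728 -0.1023] 0.0034
185 20 [ 0.5479 -0.0808  0.0087] [ 0.565  -0.1079] 0.003
200 16 [ 0.5474 -0.081   0.0083] [ 0.565  -0.1081] 0.0029
cell window [ 0.5658 -0.104   0.1607] tcp [ 0.5654 -0.1034  0.1323]
```

Run:
```python
import cv2
i=cv2.imread("pics/wrist6.png")[135:265,190:360];cv2.imwrite("pics/w6z.png",cv2.resize(i,None,fx=4.5,fy=4.5,interpolation=cv2.INTER_CUBIC))
```

```text
(no output)
```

View pics/w6z.png

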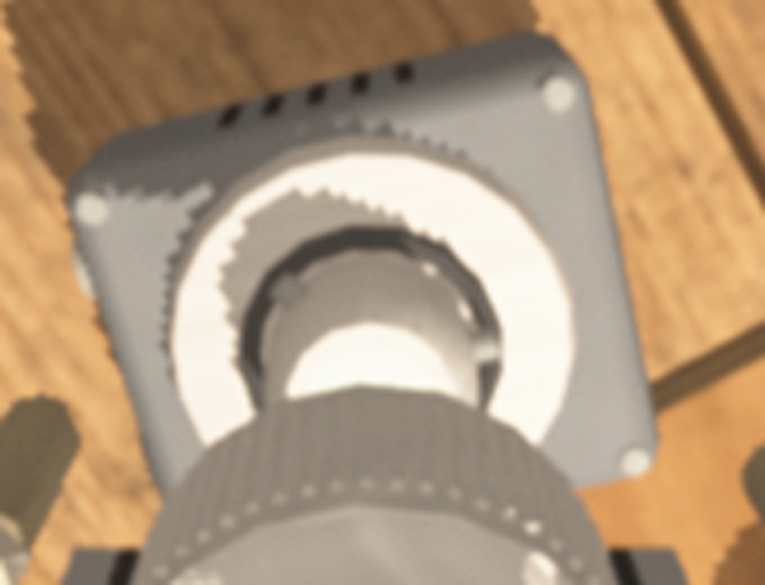

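```bash
python3 - <<'E'
from plant import *
from h import *
from scipy.spatial.transform import Rotation as Ro
from scipy.optimize import least_squares
s=get_state();c=read_camera("wrist")
T=np.eye(4);T[:3,:3]=Ro.from_euler("xyz",s["ee_rot"]).as_matrix();T[:3,3]=s["tool_pos"];print(T[:3,3])
for tp in(s["tool_pos"],[.566,-.1016,.1324]):
    T[:3,3]=tp
    c["extrinsics"]=T@np.array(c["tool_from_camera"])
    P=[(173,345),(573,345),(375,153),(240,205),(510,205),(190,250),(558,250),(555,420),(195,425)]
    W=np.array([onz(c,190+a/4.5-.39,135+b/4.5-.39,.05)[:2] for a,b in P])
    f=least_squares(lambda q:np.hypot(*(W-q[:2]).T)-q[2],[.566,-.102,.036]);print(f.x.round(4),f.fun.round(4))
    print("window",onz(c,273,302,tp[2]-.0041+.0325).round(4))
E
python3 st.py .566 -.102 .09
```

```text
[ 0.56531186 -0.10361128  0.13228856]
[ 0.5657 -0.104   0.0341] [-0.0001 -0.0003 -0.0003 -0.0007 -0.0005  0.001   0.0011 -0.0001 -0.0001]
window [ 0.5658 -0.1042  0.1607]
[ 0.5664 -0.102   0.0341] [-0.0001 -0.0003 -0.0003 -0.0007 -0.0005  0.001   0.0011 -0.0001 -0.0001]
window [ 0.5664 -0.1022  0.1608]
[[-0.0, 0.855, -0.519], [-0.001, -0.519, -0.855], [-1.0, -0.0, 0.001]]
time_s 8.2167
joints [ 0.1112  0.4506  0.0288  1.8405 -0.0157  0.8511 -0.3981]
tool_pos [ 0.5654 -0.1036  0.1323]
force [ 0.6087 -0.785  -1.2527]
torque [-0.0326 -0.0067  0.0075]
grip_width 0.0511
toolshift [ 0.0423 -0.0003 -0.0017]
```

Emit:
send_rows:
  rows:
    - [0.01,0,-0.001,0,0,0,0.04]
    - [0.025,0,-0.0015,0,0,0,0.04]
    - [0.035,0,-0.0015,0,0,0,0.04]
    - [0.043,0,-0.0015,0,0,0,0.04]
    - [0.05,0,-0.0015,0,0,0,0.04]
    - [0.055,0,-0.0015,0,0,0,0.04]
    - [0.06,0,-0.0015,0,0,0,0.04]
    - [0.06,0,-0.0015,0,0,0,0.04]
    - [0.06,0,-0.0015,0,0,0,0.04]

```text
time_s: 8.97
tool_pos: [0.5669, -0.1005, 0.0722]
ee_rot: [-1.237, 1.571, 2.932]
force: [-0.3, -0.5, -1.7]
grip_width: 0.0516
```

```bash
python3 st.py .5662 -.102 .067
```

```text
[[-0.0, 0.856, -0.517], [0.0, -0.517, -0.856], [-1.0, -0.0, 0.0]]
time_s 8.9667
joints [ 0.1102  0.539   0.0238  1.8683 -0.0183  0.7348 -0.399 ]
tool_pos [ 0.5669 -0.1005  0.0722]
force [-0.2513 -0.4644 -1.7316]
torque [ 0.0192 -0.0155 -0.0293]
grip_width 0.0516
toolshift [0.0052 0.0001 0.0016]
```

Emit:
send_rows:
  rows:
    - [0.002,0,0.001,0,0,0,0.04]
    - [0.004,0,0.001,0,0,0,0.04]
    - [0.005,0,0.001,0,0,0,0.04]
    - [0.006,0,0.001,0,0,0,0.04]
    - [0.0065,0,0.001,0,0,0,0.04]
    - [0.0065,0,0.001,0,0,0,0.04]

```text
time_s: 9.47
tool_pos: [0.5667, -0.1014, 0.0662]
ee_rot: [2.041, 1.57, -0.073]
force: [-0.9, 0.5, 1.5]
grip_width: 0.0516
```

```bash
python3 st.py .5662 -.102 .067
```

```text
[[0.0, 0.856, -0.517], [-0.0, -0.517, -0.856], [-1.0, 0.0, -0.0]]
time_s 9.4667
joints [ 0.1121  0.5477  0.0235  1.8713 -0.0185  0.7222 -0.3972]
tool_pos [ 0.5667 -0.1014  0.0662]
force [-0.8868  0.5377  1.4663]
torque [ 0.0264  0.2166 -0.0124]
grip_width 0.0516
toolshift [-0.0008 -0.0001  0.0007]
```

Contact on the pins is at z = 0.066, as expected. Next I press lightly and turn in negative steps, which gives the most room on the last joint.

Emit:
send_rows:
  rows:
    - [0.001,0,0,0,0,0,0.04]
    - [0.001,0,0,-3,0,0,0.04]
    - [0.001,0,0,-6,0,0,0.04]
    - [0.001,0,0,-9,0,0,0.04]
    - [0.001,0,0,-12,0,0,0.04]
    - [0.001,0,0,-12,0,0,0.04]

```text
time_s: 9.97
tool_pos: [0.5675, -0.1005, 0.0661]
ee_rot: [2.308, 1.569, 0.406]
force: [-2.0, 2.4, 8.7]
grip_width: 0.0518
```

```bash
python3 st.py .5662 -.102 .067
```

```text
[[0.002, 0.946, -0.324], [0.001, -0.324, -0.946], [-1.0, 0.002, -0.001]]
time_s 9.9667
joints [ 0.1532  0.5484 -0.0304  1.8694  0.0223  0.7222 -0.2199]
tool_pos [ 0.5675 -0.1005  0.0661]
force [-1.9706  2.3838  8.7483]
torque [0.4683 0.4447 0.074 ]
grip_width 0.0518
toolshift [-0.0009 -0.0007  0.0018]
```

Emit:
send_rows:
  rows:
    - [0,0,0,-3,0,0,0.04]
    - [0,0,0,-6,0,0,0.04]
    - [0,0,0,-9,0,0,0.04]
    - [0,0,0,-12,0,0,0.04]
    - [0,0,0,-12,0,0,0.04]

```text
time_s: 10.38
tool_pos: [0.5674, -0.1004, 0.0661]
ee_rot: [2.151, 1.569, 0.459]
force: [-2.2, 2.6, 8.5]
grip_width: 0.0516
```

```bash
python3 st.py .5662 -.102 .067
```

```text
[[0.002, 0.993, -0.121], [0.001, -0.121, -0.993], [-1.0, 0.002, -0.001]]
time_s 10.3833
joints [ 0.1936  0.5498 -0.0824  1.8681  0.0632  0.7245 -0.0448]
tool_pos [ 0.5674 -0.1004  0.0661]
force [-2.1629  2.552   8.4686]
torque [0.4489 0.4917 0.0774]
grip_width 0.0516
toolshift [-0.0009 -0.001   0.0018]
```

Emit:
send_rows:
  rows:
    - [0,0,0,-3,0,0,0.04]
    - [0,0,0,-6,0,0,0.04]
    - [0,0,0,-9,0,0,0.04]
    - [0,0,0,-12,0,0,0.04]
    - [0,0,0,-12,0,0,0.04]

```text
time_s: 10.8
tool_pos: [0.5673, -0.1003, 0.0661]
ee_rot: [2.007, 1.569, 0.525]
force: [-2.3, 2.9, 8.5]
grip_width: 0.0515
```

Emit:
send_rows:
  rows:
    - [0,0,0,-3,0,0,0.04]
    - [0,0,0,-6,0,0,0.04]
    - [0,0,0,-9,0,0,0.04]
    - [0,0,0,-12,0,0,0.04]
    - [0,0,0,-12,0,0,0.04]

```text
time_s: 11.22
tool_pos: [0.5673, -0.1006, 0.0661]
ee_rot: [1.61, 1.569, 0.337]
force: [-2.9, 1.7, 7.8]
grip_width: 0.0513
```

```bash
python3 st.py .5662 -.102 .067
```

```text
[[0.002, 0.956, 0.294], [0.001, 0.294, -0.956], [-1.0, 0.002, -0.0]]
time_s 11.2167
joints [ 0.2741  0.556  -0.1854  1.8651  0.1449  0.7317  0.3061]
tool_pos [ 0.5673 -0.1006  0.0661]
force [-2.9466  1.741   7.8276]
torque [0.4273 0.5094 0.0837]
grip_width 0.0513
toolshift [-0.0009 -0.0015  0.001 ]
```

Emit:
send_rows:
  rows:
    - [0,0,0,-3,0,0,0.04]
    - [0,0,0,-6,0,0,0.04]
    - [0,0,0,-9,0,0,0.04]
    - [0,0,0,-12,0,0,0.04]
    - [0,0,0,-12,0,0,0.04]

```text
time_s: 11.63
tool_pos: [0.5674, -0.1006, 0.0661]
ee_rot: [1.345, 1.569, 0.281]
force: [-2.3, 1.4, 7.4]
grip_width: 0.0515
```

Emit:
send_rows:
  rows:
    - [0,0,0,-3,0,0,0.04]
    - [0,0,0,-6,0,0,0.04]
    - [0,0,0,-9,0,0,0.04]
    - [0,0,0,-12,0,0,0.04]
    - [0,0,0,-12,0,0,0.04]

```text
time_s: 12.05
tool_pos: [0.5673, -0.1005, 0.0661]
ee_rot: [1.234, 1.569, 0.381]
force: [-2.4, 2.5, 8.2]
grip_width: 0.0514
```

Emit:
send_rows:
  rows:
    - [0,0,0,-3,0,0,0.04]
    - [0,0,0,-6,0,0,0.04]
    - [0,0,0,-9,0,0,0.04]
    - [0,0,0,-12,0,0,0.04]
    - [0,0,0,-12,0,0,0.04]

```text
time_s: 12.47
tool_pos: [0.5673, -0.1006, 0.066]
ee_rot: [0.972, 1.569, 0.327]
force: [-2.2, 1.1, 8.7]
grip_width: 0.0516
```

```bash
python3 st.py .5662 -.102 .067;python3 pic.py 7 wrist scene
```

```text
[[0.002, 0.601, 0.799], [0.001, 0.799, -0.601], [-1.0, 0.001, 0.001]]
time_s 12.4667
joints [ 0.3926  0.5736 -0.3387  1.8609  0.2667  0.7497  0.8339]
tool_pos [ 0.5673 -0.1006  0.066 ]
force [-2.224   1.1487  8.6795]
torque [0.4198 0.5549 0.1126]
grip_width 0.0516
toolshift [-0.001  -0.0018  0.    ]
```

View pics/wrist7.png

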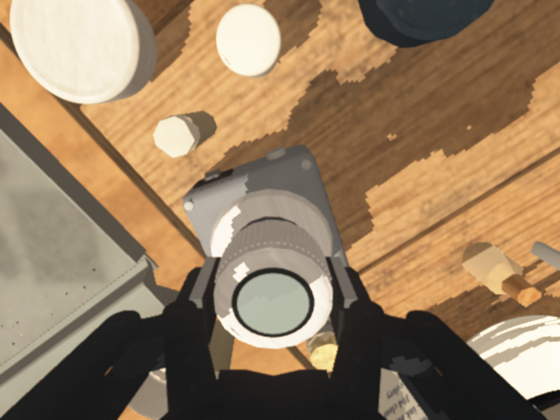

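View pics/scene7.png

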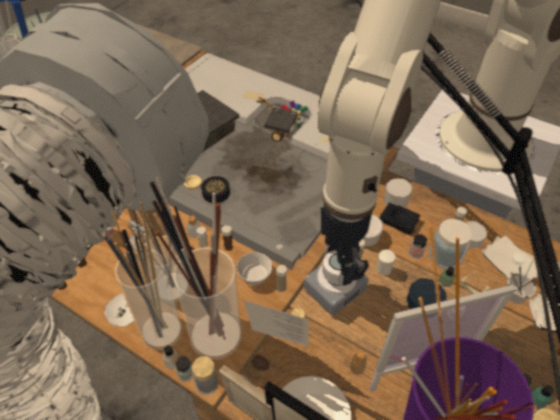

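The cell sits level on the pins. I've turned it 84° with no drop, so I continue.

Emit:
send_rows:
  rows:
    - [0,0,0,-3,0,0,0.04]
    - [0,0,0,-6,0,0,0.04]
    - [0,0,0,-9,0,0,0.04]
    - [0,0,0,-12,0,0,0.04]
    - [0,0,0,-12,0,0,0.04]

```text
time_s: 12.98
tool_pos: [0.5664, -0.1012, 0.0649]
ee_rot: [1.722, 1.57, 1.286]
force: [-1.1, 0.9, 1.4]
grip_width: 0.0516
```

z fell to 0.0649 and the force dropped, so the keyways have been found. I ease it down onto the ring.

Emit:
send_rows:
  rows:
    - [0.001,0,0,0,0,0,0.04]
    - [0.002,0,0,0,0,0,0.04]
    - [0.003,0,0,0,0,0,0.04]
    - [0.004,0,0,0,0,0,0.04]
    - [0.005,0,0,0,0,0,0.04]
    - [0.005,0,0,0,0,0,0.04]

```text
time_s: 13.48
tool_pos: [0.5659, -0.1008, 0.0604]
ee_rot: [-2.643, 1.57, -3.082]
force: [-4.1, 1.5, 3.9]
grip_width: 0.0516
```

```bash
python3 st.py .5662 -.102 .0541
```

```text
[[-0.001, 0.425, 0.905], [-0.0, 0.905, -0.425], [-1.0, -0.0, -0.001]]
time_s 13.4833
joints [ 0.4276  0.5894 -0.3844  1.8627  0.3112  0.7494  1.0035]
tool_pos [ 0.5659 -0.1008  0.0604]
force [-4.1018  1.4696  3.9329]
torque [0.3985 0.72   0.292 ]
grip_width 0.0516
toolshift [ 0.0063 -0.0009  0.0008]
```

Emit:
send_rows:
  rows:
    - [0.001,0,0,2,0,0,0.04]
    - [0.002,0,0,2,0,0,0.04]
    - [0.002,0,0,2,0,0,0.04]
    - [0.002,0,0,2,0,0,0.04]

```text
time_s: 13.82
tool_pos: [0.5662, -0.1008, 0.0595]
ee_rot: [-1.636, 1.57, -2.108]
force: [-6.8, 1.9, 15.9]
grip_width: 0.0513
```

```bash
python3 st.py .5662 -.102 .0541
```

```text
[[-0.001, 0.455, 0.891], [-0.001, 0.891, -0.455], [-1.0, -0.001, -0.0]]
time_s 13.8167
joints [ 0.4199  0.5894 -0.3752  1.863   0.3063  0.7462  0.9738]
tool_pos [ 0.5662 -0.1008  0.0595]
force [-6.8276  1.9346 15.879 ]
torque [0.4714 1.5928 0.8156]
grip_width 0.0513
toolshift [ 0.0054 -0.001   0.0006]
```

Turning back raised the moment from 0.29 to 0.82 N m, so that was the wrong way. I ease off and turn the other way.

Emit:
send_rows:
  rows:
    - [-0.001,0,0,-1,0,0,0.04]
    - [-0.002,0,0,-3,0,0,0.04]
    - [-0.002,0,0,-5,0,0,0.04]
    - [-0.002,0,0,-5,0,0,0.04]
    - [-0.002,0,0,-5,0,0,0.04]

```text
time_s: 14.23
tool_pos: [0.5662, -0.1012, 0.0595]
ee_rot: [2.821, 1.57, 2.433]
force: [-0.8, 1.4, -0.2]
grip_width: 0.0515
```

```bash
python3 st.py .5662 -.102 .0541
```

```text
[[-0.0, 0.379, 0.926], [0.0, 0.926, -0.379], [-1.0, 0.0, -0.001]]
time_s 14.2333
joints [ 0.4376  0.5932 -0.3964  1.8621  0.3217  0.7498  1.0467]
tool_pos [ 0.5662 -0.1012  0.0595]
force [-0.8341  1.4219 -0.1585]
torque [0.2607 0.1055 0.0648]
grip_width 0.0515
toolshift [ 0.0054 -0.0007  0.0003]
```

Emit:
send_rows:
  rows:
    - [0.001,0,0,-1,0,0,0.04]
    - [0.002,0,0,-1,0,0,0.04]
    - [0.002,0,0,-1,0,0,0.04]
    - [0.002,0,0,-1,0,0,0.04]

```text
time_s: 14.57
tool_pos: [0.5665, -0.1015, 0.0578]
ee_rot: [-0.489, 1.571, -0.858]
force: [-1.7, 0.4, 1.3]
grip_width: 0.0517
```

```bash
python3 st.py .5662 -.102 .0541
```

```text
[[0.0, 0.361, 0.933], [-0.0, 0.933, -0.361], [-1.0, -0.0, 0.0]]
time_s 14.5667
joints [ 0.4399  0.5967 -0.3994  1.8622  0.3274  0.7473  1.0614]
tool_pos [ 0.5665 -0.1015  0.0578]
force [-1.6632  0.3595  1.2873]
torque [0.1757 0.2231 0.0685]
grip_width 0.0517
toolshift [ 0.0037 -0.0006 -0.0001]
```

It's at the ring now, with about 3 N net. I push on to home.

Emit:
send_rows:
  rows:
    - [0.001,0,0,0,0,0,0.04]
    - [0.002,0,0,0,0,0,0.04]
    - [0.003,0,0,0,0,0,0.04]
    - [0.004,0,0,0,0,0,0.04]
    - [0.005,0,0,0,0,0,0.04]
    - [0.005,0,0,0,0,0,0.04]
    - [0.005,0,0,0,0,0,0.04]

```text
time_s: 15.15
tool_pos: [0.5665, -0.1015, 0.0541]
ee_rot: [-0.957, 1.57, -1.326]
force: [-5.3, 1.7, 13.3]
grip_width: 0.0514
```

```bash
python3 st.py .5662 -.102 .0536
```

```text
[[0.0, 0.361, 0.933], [-0.001, 0.933, -0.361], [-1.0, -0.001, 0.0]]
time_s 15.15
joints [ 0.4373  0.6023 -0.3966  1.8635  0.3314  0.7404  1.0582]
tool_pos [ 0.5665 -0.1015  0.0541]
force [-5.298   1.7437 13.3031]
torque [0.2503 1.1783 0.0414]
grip_width 0.0514
toolshift [ 0.0005 -0.0006 -0.0001]
```

Emit:
send_rows:
  rows:
    - [0.0007,0,0,0,0,0,0.04]
    - [0.0014,0,0,0,0,0,0.04]
    - [0.002,0,0,0,0,0,0.04]
    - [0.002,0,0,0,0,0,0.04]

```text
time_s: 15.48
tool_pos: [0.5666, -0.1015, 0.0539]
ee_rot: [-1.12, 1.569, -1.489]
force: [-13.0, 1.8, 29.5]
grip_width: 0.0517
```

```bash
python3 st.py .5662 -.102 .0536;python3 pic.py 8 wrist scene
```

```text
[[0.0, 0.361, 0.933], [-0.002, 0.933, -0.361], [-1.0, -0.001, 0.001]]
time_s 15.4833
joints [ 0.4363  0.6024 -0.396   1.8636  0.3325  0.7403  1.0568]
tool_pos [ 0.5666 -0.1015  0.0539]
force [-12.9644   1.7742  29.4843]
torque [0.4232 2.4306 0.0329]
grip_width 0.0517
toolshift [ 0.0003 -0.0006 -0.0002]
```

View pics/wrist8.png

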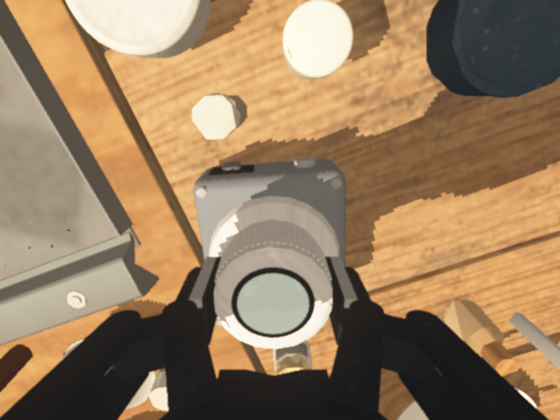

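View pics/scene8.png

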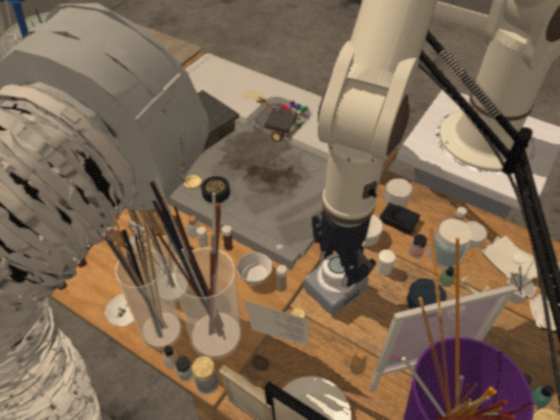

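It has hit a hard stop: 2 mm more command moved it only 0.2 mm while the force rose 16 N. There's also a 13 N side load in -x, so I'll relieve that and see whether it seats further.

Emit:
send_rows:
  rows:
    - [0,-0.0002,-0.0005,0,0,0,0.04]
    - [0,-0.0005,-0.0012,0,0,0,0.04]
    - [0,-0.0005,-0.0012,0,0,0,0.04]
    - [0,-0.0005,-0.0012,0,0,0,0.04]

```text
time_s: 15.92
tool_pos: [0.5666, -0.1015, 0.054]
ee_rot: [-0.108, 1.568, -0.477]
force: [-8.1, 1.9, 25.9]
grip_width: 0.0516
```

```bash
python3 st.py .5662 -.102 .0536
```

```text
[[0.003, 0.36, 0.933], [-0.001, 0.933, -0.36], [-1.0, -0.0, 0.003]]
time_s 15.9167
joints [ 0.4371  0.6011 -0.3963  1.866   0.3328  0.7365  1.0569]
tool_pos [ 0.5666 -0.1015  0.054 ]
force [-8.1499  1.9227 25.8937]
torque [0.2903 1.6804 0.0057]
grip_width 0.0516
toolshift [ 0.0004 -0.0006 -0.0002]
```

Emit:
send_rows:
  rows:
    - [0,-0.0003,-0.001,-1.5,0,0,0.04]
    - [0,-0.0003,-0.001,-3,0,0,0.04]
    - [0,-0.0003,-0.001,-1.5,0,0,0.04]
    - [0,-0.0003,-0.001,0,0,0,0.04]
    - [0,-0.0003,-0.001,1.5,0,0,0.04]
    - [0,-0.0003,-0.001,0,0,0,0.04]
    - [0,-0.0003,-0.001,0,0,0,0.04]

```text
time_s: 16.5
tool_pos: [0.5667, -0.1014, 0.054]
ee_rot: [0.129, 1.566, -0.239]
force: [-4.7, 1.0, 22.4]
grip_width: 0.0518
```

```bash
python3 st.py .5662 -.102 .0536
```

```text
[[0.005, 0.36, 0.933], [-0.001, 0.933, -0.36], [-1.0, 0.001, 0.005]]
time_s 16.5
joints [ 0.4376  0.6002 -0.3964  1.8675  0.3328  0.7336  1.0573]
tool_pos [ 0.5667 -0.1014  0.054 ]
force [-4.6542  0.9785 22.3908]
torque [ 0.2527  1.0305 -0.1352]
grip_width 0.0518
toolshift [ 0.0004 -0.0007 -0.0003]
```

z = 0.0540 matches the home height predicted from the grasp (0.0541), and it held through the wiggle. I hold still for a moment, then hand in.

Emit:
send_rows:
  rows:
    - [0,0,0,0,0,0,0.04]
    - [0,0,0,0,0,0,0.04]
    - [0,0,0,0,0,0,0.04]
    - [0,0,0,0,0,0,0.04]

```text
time_s: 16.83
tool_pos: [0.5667, -0.1014, 0.054]
ee_rot: [0.134, 1.566, -0.235]
force: [-4.4, 2.1, 20.9]
grip_width: 0.0513
```

```bash
python3 st.py; python3 pic.py 9 top
python3 - <<'E'
import cv2,numpy as np
a=cv2.imread("pics/scene0.png").astype(int);b=cv2.imread("pics/scene8.png").astype(int)
for n,(u,v) in dict(tin=(366,230),vial=(386,263),dish=(255,268),puck=(215,188),cup=(192,182)).items(): print(n,np.abs(a-b)[v-14:v+14,u-14:u+14].mean().round(1))
E
```

```text
[[0.005, 0.361, 0.933], [-0.001, 0.933, -0.361], [-1.0, 0.001, 0.005]]
time_s 16.8333
joints [ 0.4375  0.6002 -0.3964  1.8675  0.3328  0.7335  1.0566]
tool_pos [ 0.5667 -0.1014  0.054 ]
force [-4.4406  2.1471 20.8656]
torque [ 0.208   0.9972 -0.0833]
grip_width 0.0513
tin 75.3
vial 7.3
dish 5.1
puck 3.3
cup 4.1
```

```bash
python3 -c "
from plant import *
print(job_done())"
```

```text
the job is handed in; nothing more can be done
None
```

The cell is on the spigot, turned until its keyways dropped over the pins, and pushed home on the flange. The gripper is still holding it pushed down there for your lock screw.

**How it went:** I gripped the cell window up at about 60 N and set it on the pins, where contact came at z ≈ 0.066 m as expected. I turned it about 95° in 12° steps under roughly 10 N until it dropped. It jammed once partway down (16 N, moment 0.8 N m). I had nudged it the wrong way, so I eased off, turned about 6° the other way, and it slid freely to the ring.

**Last checks:**
- **Height:** the tool is steady at z = 0.0540 m, against 0.0541 m predicted for fully home from the grasp height.
- **Hard stop:** 2 mm more command moved it only 0.2 mm, and a small turning wiggle under load did not lower it further.
- **Forces at hand-in:** about 21 N down, with a side force of about 5 N left. The job was handed in at about 17 s.

**Less certain:**
- **Home height:** reckoned from the pin contact instead, home would be about 0.0536 m, 0.4 mm lower than the reading. I trust the hard stop more.
- **Bystanders:** the vial, dish, puck and cup look unmoved in the pictures. The tin could not be compared because the arm hides it; no unexpected contact forces showed.
- **Lamp arm:** it crosses the arm's route, but I felt no contact with it.

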